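Load the chocolate shaver and hold the block down

TASK

Lift the cast chocolate block out of its mould by the wooden grip, turn it until its four teeth line up with the four slots of the shaver's round drive cup, and slide it straight down into the cup. Press it fully home against the sprung plate in the cup and finish while still gripping it and holding it pressed down there; do not let go. Leave the cupcake, bowl, jar and spatula where they are.

Things in the scene. Friction and masses are not known exactly. Their poses are not given: they have to be found in the camera images.
- block: Loose dark chocolate casting, 0.1 kg. Toothed part 22 mm tall: round core, diameter 36 mm, with four teeth 12 mm wide, reaching radius 30 mm, along its +x, -x, +y and -y; the lowest 4 mm are about 1.3 mm slimmer all round. Above it a round hub, diameter 36 mm, from 22 to 28 mm, then a wooden grip. Origin: centre of the underside, z up. Starts upright in the mould.
- block_grip (a point): Middle of the block's upright wooden grip, 50 mm above the block's underside, axes as the block's. The grip is 34 mm long along x, 14 mm thick along y (pinch it across y from above) and 44 mm tall, from 28 to 72 mm above the underside.
- mould: Fixed grey moulding tray, 100 mm along x, 190 mm along y, 32 mm high, with two open cavities shaped like the block's toothed part, 22 mm deep with 2 mm play, at y = +47 mm (holds the block at the start; hub and grip stand above the tray) and y = -47 mm (empty). Origin: centre of the underside, z up.
- shaver: Fixed chocolate shaver: white housing 150 mm along x, 180 mm along y, 60 mm high, on rubber feet, with the drive cup standing on the middle of its top. Origin: centre of the underside, z up.
- cup_mouth (a point): Centre of the drive cup's open mouth, 90 mm above the table, z up. Metal collar, outer diameter 86 mm, 30 mm tall, with a bore of about 38 mm and four slots, 15 mm wide, out to radius 31.5 mm, along the point's +x, -x, +y, -y: the block fits at any quarter turn with 1.5 mm play. The cup stands at any angle; its stiff gearing turns only under about 0.5 N m.
- feed_plate (a joint): Travel (m) of the sprung plate, diameter 32 mm, in the cup, on which the block's underside lands: 0 = up, its top 12 mm below the mouth; 0.008 = fully down on its stop, 20 mm below the mouth (the teeth then stand 2 mm proud of it). The spring pushes back with 4 N at 0 and 12 N at 0.008; the block's weight alone does not push it down.
- cupcake: Loose cupcake, 68 mm across, 73 mm tall; bystander. Origin: centre of the underside.
- bowl: Loose steel bowl, 110 mm across, 50 mm tall; bystander. Origin: centre of the underside.
- jar: Loose jar, 64 mm across, 85 mm tall; bystander. Origin: centre of the underside.
- spatula: Loose spatula lying flat along its x; bystander. Origin: on the underside.
Mind the look-alikes: they are no part of the job. What is meant by the shaver is not green, and is the smaller of those in its own colour.

How it is judged:
By the outcome, as a careful person would: the job done as asked, in the order asked, and still so for the second after the job is handed in, while the arm keeps its last pose, push and grip.
It also fails if it takes over 42 s, if anything falls off the work surface, if the arm or the gripper's body presses on something with over 40 N, if the wrist force passes 120 N, or if a joint passes its speed limit or range.

ROBOT

A 6-joint arm with a two-finger parallel gripper is mounted at the origin on the work surface. World frame = base frame: x ahead of the robot, y to its left, z up, the work surface at z = 0. Lengths are in mm, angles in rad, forces in N, time in s.
With the tool pointing down it reaches from about 400 to 925 mm from the base axis. Payload 12.5 kg.
Tool frame: the origin (TCP) lies at the very end of the fingers, on their centre line; the grasp point (between the pads) lies 19 mm behind it; z points along the fingers, x is the direction in which the jaws open and shut, and the axes are right-handed (so a half turn about z gives the same grasp; the last joint's range is limited). The gripper opens to 95 mm and grips with 3 to 60 N. Pads are 20 mm wide; open, the fingers measure 119 mm over their backs; the gripper's body (75 mm by 180 mm) begins 59 mm behind the grasp point.
Start: joints at [1.042, 0.491, 1.559, -0, 1.092, -0.106], TCP at [256.433, 569.99, 214.661] pointing down, gripper open.
Joint ranges: [-3.1, 3.1], [-0.84, 2.19], [0.05, 2.79], [-1.13, 4.28], [0.06, 2.93], [-2.69, 2.69]. Speed limits (rad/s): [2.22, 2.22, 2.79, 3.14, 3.14, 3.14].

INTERFACE

Orientations are given as [roll, pitch, yaw] about the fixed x, y, z axes, in that order (R = Rz(yaw) Ry(pitch) Rx(roll)).
In Python, from cell import state, viewer, ticket, look_for, regions_of gives the robot as it stands.
- The arm moves only by the shell command python3 -m inch 'ROWS'. ROWS is JSON, a list of rows, each a list of 7 numbers: the turn, a rotation vector about the world's x, y, z in degrees, then the shift along the world's x, y, z in mm, then the opening, from -1 (shut) to 1 (fully open). In form: [[rx, ry, rz, tx, ty, tz, hand], ...]. A call has 1 to 10 rows; each row shifts and turns the commanded pose from where the row before left it; what a row does not reach is not made up. A row lasts 1/10 s, in which the tool goes at most 50 mm and 8.59 degrees, less where a joint would pass 70% of its speed; a pose out of reach is approached as far as the arm can. A call with a gripper value outside its range is refused whole. The fingers move at their own pace and stop on an object; the grip force is fixed at half the most. Time passes only in rows, so rows that do not move let the fingers close. It gives the time, the measured TCP pose, the force and the opening at its end, in the units of the state.
- state(): the state, without advancing time (a new reading comes with each control period).
- viewer.read_camera(name): name is "scene" or "top"; returns a dict with "color" (420x560x3 uint8, red, green, blue), "depth" (420x560 float32, mm along the optical axis (not along the pixel's ray), 0 where there is no reading), "fx", "fy", "cx", "cy" (pixels), "position" and "orientation" of the camera in the world. Camera axes: x right, y down, z forward; pixel columns grow to the right and rows downward; lengths in mm; the calibration is good to about 2 mm. A picture is of the moment at which its call begins.
- ticket.job_done(): hands the job in, once; it reports no verdict.
Trained networks look in the newest picture that a camera, given by its name, has taken for a name from the list of things; names that differ only in an ending like _2 or _b are one class to them, and where a whole thing is asked for, a point or a joint stands for the part that bears it (a point fixed in the world has none). Each returns a list of dicts, best first, with "score" (0 to 1); they miss things now and then, are a little off and sometimes report something else, mostly with a low value. They report only what shows in the picture. A call takes as long as a camera call. They do not tell look-alikes from the thing itself.
- look_for(name, camera): "box" ([left, top, right, bottom] as shares, 0 to 1, of the picture: columns of its width, rows of its height, round what is visible of it).
- regions_of(name, camera): "pixels" (420x560 bool, what is visible of it) and "box" ([left, top, right, bottom] as shares, 0 to 1, of the picture: columns of its width, rows of its height, round what is visible of it).
The state is a dict: "t": time; "joints": joint angles; "qvel": joint speeds; "tau": joint torques, N m; "eef_pos": TCP position; "tcp_rot": TCP orientation; "ft_force": force on the tool from outside, world axes, zero at the start; "moment": the same for the moment, N m; "opening": opening from 0.0 (shut) to 1.0 (fully open).
Only numpy, scipy, OpenCV 4.12 (cv2) and the standard library are available. Lean on these libraries where they do the work, as an engineer would, in place of code of your own. Each camera call takes 0.05 s, during which the arm holds its last target. There are 200 camera calls.

## Working session

There is one attempt and no reset: what is moved stays moved. The work goes in short steps, Python scripts to look and compute and a shell command to move; the robot and the scene stay as the last step left them, time stands still between calls to the robot, and variables do not carry over. Pictures are saved under pics/ and viewed, on a budget of 10 in all, crops included, one or two more only if the job needs it, and the job is handed in when it is done.

```bash
ls; mkdir -p pics; cat > h.py <<'E'
import numpy as np, cv2
from cell import state, viewer, ticket, look_for, regions_of
from scipy.spatial.transform import Rotation as R
def pts(im):
    d=im["depth"];v,u=np.mgrid[0:420,0:560]
    p=np.stack([(u-im["cx"])/im["fx"]*d,(v-im["cy"])/im["fy"]*d,d],-1)
    o=np.array(im["orientation"],float)
    M=R.from_euler('xyz',o).as_matrix() if o.size==3 else (o if o.size==9 else None)
    return p@M.T+np.array(im["position"])
E
python3 - <<'E'
from h import *
ims=[]
for c in("scene","top"):
    im=viewer.read_camera(c);ims.append(im["color"]); print(c,im["position"],im["orientation"],im["fx"])
    P=pts(im);np.savez(c,P=P,c=im["color"],d=im["depth"])
    cv2.imwrite(f"pics/{c}0.png",cv2.resize(im["color"][:,:,::-1],(784,588)))
    for n in("block","mould","shaver","cup_mouth","feed_plate","cupcake","bowl","jar","spatula"):
        try:
            for r in regions_of(n,c)[:5]:
                m=r["pixels"]&(im["depth"]>0);q=P[m]
                print(c,n,round(r["score"],2),(np.array(r["box"])*[560,420,560,420]).round(),m.sum(),np.median(q,0).round(),q.min(0).round(),q.max(0).round())
        except Exception as e: print(c,n,e)
print(state())
E
```

```text
pics
scene [ 928.21386986 -565.62668812 1125.39119793] [-2.55477387  0.01232956  0.63148322] 488.9253373666235
scene block 0.57 [237. 268. 250. 294.] 367 [ 544. -193.   37.] [ 503. -218.    9.] [ 572. -157.   86.]
scene mould 0.63 [189. 259. 271. 346.] 2972 [ 543. -251.   31.] [ 481. -333.   -5.] [ 594. -137.   83.]
scene shaver 0.6 [280. 134. 353. 199.] 3124 [498. 198.  59.] [371. 126.  -7.] [571. 366.  95.]
scene shaver 0.58 [388. 143. 465. 230.] 5905 [779. 294.  78.] [640. 191.  -3.] [902. 472. 125.]
scene shaver 0.56 [ 92. 185. 201. 286.] 6934 [ 283. -248.   78.] [ 128. -364.   -4.] [380. -66. 124.]
scene cup_mouth 0.87 [120. 197. 167. 245.] 1727 [ 260. -229.  113.] [ 170. -284.   74.] [ 312. -156.  124.]
scene cup_mouth 0.64 [407. 150. 457. 192.] 1506 [771. 329. 113.] [705. 278.  75.] [826. 430. 125.]
scene cup_mouth 0.58 [304. 138. 332. 173.] 766 [487. 220.  85.] [428. 182.  55.] [529. 269.  95.]
scene cup_mouth 0.47 [313. 156. 322. 159.] 52 [483. 227.  77.] [472. 211.  71.] [496. 240.  82.]
scene feed_plate 0.49 [137. 215. 151. 228.] 167 [ 253. -225.  101.] [ 233. -248.   87.]
[... 2520 characters left out ...]
 -182.   37.] [ 508. -217.    5.] [ 571. -155.   88.]
{'t': 1.0, 'joints': array([ 1.04242159e+00,  4.90878254e-01,  1.55892005e+00, -1.54021404e-05,
        1.09172410e+00, -1.05610440e-01]), 'qvel': array([-0.00169668,  0.00022207, -0.00068441,  0.00075869, -0.00157834,
        0.00112008]), 'tau': array([ 1.47646340e-03, -6.12473702e+01, -2.58447182e+01,  6.93016103e-02,
        4.44037083e-02, -1.15111555e-05]), 'eef_pos': array([256.41556339, 569.97918921, 214.6675425 ]), 'tcp_rot': array([ 3.14157166e+00, -6.84162311e-05,  1.14803913e+00]), 'ft_force': array([-0.4958328 ,  0.27243475,  0.18592722]), 'moment': array([ 0.0027784 , -0.02631891, -0.00934178]), 'opening': 1.000393613989058}
```

View pics/top0.png

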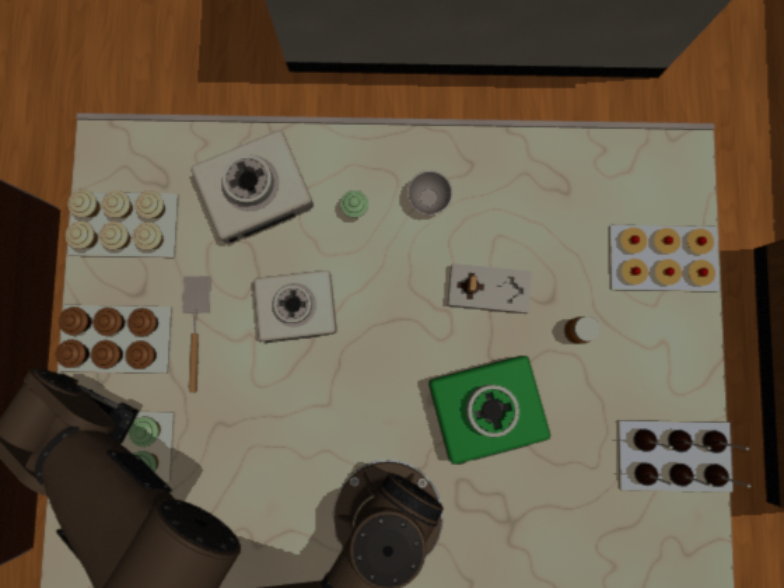

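View pics/scene0.png

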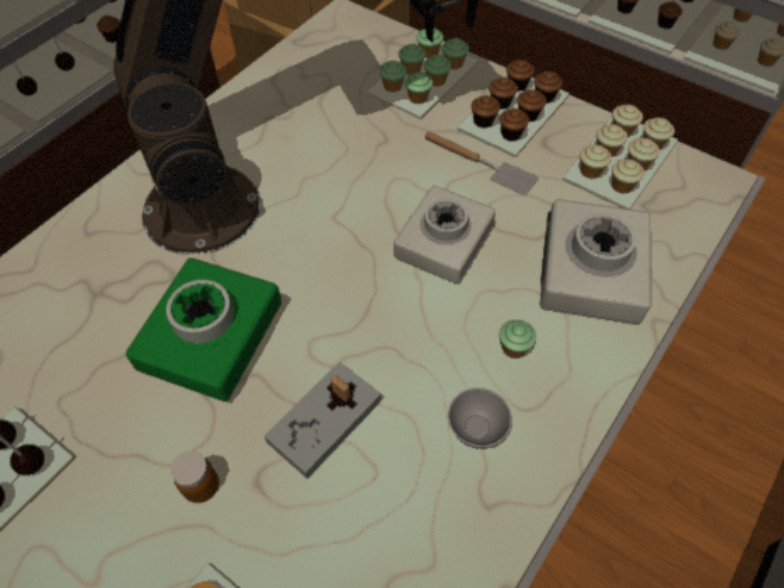

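Possible shavers (pixels in the top view as shown): green at (490,410), large white at (250,185), small white at (293,303). By the description I choose the small white one, with its cup at about (483,227). Next is a close, rectified crop of the cup and the block.

```bash
cat >> h.py <<'E'
def rect(im,c,z,h=55,s=4):
    "orthorectify plane z around c: column=+x, row=-y, s px/mm"
    n=int(2*h*s)+1;g=np.linspace(-h,h,n);X,Y=np.meshgrid(c[0]+g,c[1]-g)
    p=np.stack([X,Y,np.full_like(X,z)],-1)-np.array(im["position"])
    q=p@R.from_euler('xyz',im["orientation"]).as_matrix()
    u=q[...,0]/q[...,2]*im["fx"]+im["cx"];v=q[...,1]/q[...,2]*im["fy"]+im["cy"]
    return cv2.remap(im["color"],u.astype(np.float32),v.astype(np.float32),cv2.INTER_CUBIC)
E
python3 - <<'E'
from h import *
rows=[]
for c in("top","scene"):
    im=viewer.read_camera(c)
    a=rect(im,(483,227),90,50,3.9);b=rect(im,(536,-186),82,50,3.9)
    for k in(a,b):
        n=k.shape[0]//2;cv2.line(k,(n-8,n),(n+8,n),(255,0,0),1);cv2.line(k,(n,n-8),(n,n+8),(255,0,0),1)
    rows.append(np.hstack([a,b]))
    P=pts(im)
    # collar ring: top-face points near z=90
    m=(np.hypot(P[...,0]-483,P[...,1]-227)<60)
    q=P[m&(abs(P[...,2]-90)<6)]
    (cc,r)=cv2.minEnclosingCircle(q[:,:2].astype(np.float32));print(c,'collar',cc,r,np.median(q[:,2]),len(q))
    q=P[m&(abs(P[...,2]-60)<5)|((abs(P[...,0]-483)<110)&(abs(P[...,1]-227)<120)&(abs(P[...,2]-60)<5))]
    print(' housing',cv2.minAreaRect(q[:,:2].astype(np.float32)),np.median(q[:,2]))
    q=P[(abs(P[...,0]-535)<90)&(abs(P[...,1]+235)<125)&(abs(P[...,2]-32)<6)]
    print(' mould',cv2.minAreaRect(q[:,:2].astype(np.float32)),np.median(q[:,2]))
    q=P[(abs(P[...,0]-535)<40)&(abs(P[...,1]+185)<40)&(P[...,2]>74)]
    print(' grip',cv2.minAreaRect(q[:,:2].astype(np.float32)),np.median(q,0),len(q))
cv2.imwrite("pics/r1.png",cv2.resize(np.vstack(rows)[:,:,::-1],(598,598)))
E
```

```text
top collar (483.02093505859375, 228.01492309570312) 42.82645034790039 90.71291987971392 338
 housing ((482.6795349121094, 227.8198699951172), (150.1725616455078, 178.6290740966797), 7.5526909828186035) 60.630019585708055
 mould ((534.4893798828125, -233.00161743164062), (191.1229705810547, 100.96569061279297), 85.09539794921875) 32.45840725683547
 grip ((538.5531616210938, -185.6759490966797), (13.263323783874512, 31.85556411743164), 84.0448226928711) [ 538.09953984 -184.75829836   82.24101404] 47
scene collar (484.91741943359375, 225.94888305664062) 45.05750274658203 88.89530632168407 423
 housing ((486.3358459472656, 224.610595703125), (149.12628173828125, 181.3839874267578), 8.031225204467773) 59.04645181446563
 mould ((537.0263671875, -233.7184295654297), (191.88624572753906, 102.85086059570312), 85.19805908203125) 31.359977894670465
 grip ((541.68017578125, -187.69735717773438), (13.805108070373535, 34.766117095947266), 87.35147857666016) [ 542.48174412 -189.23930069   81.12113069] 79
```

View pics/r1.png

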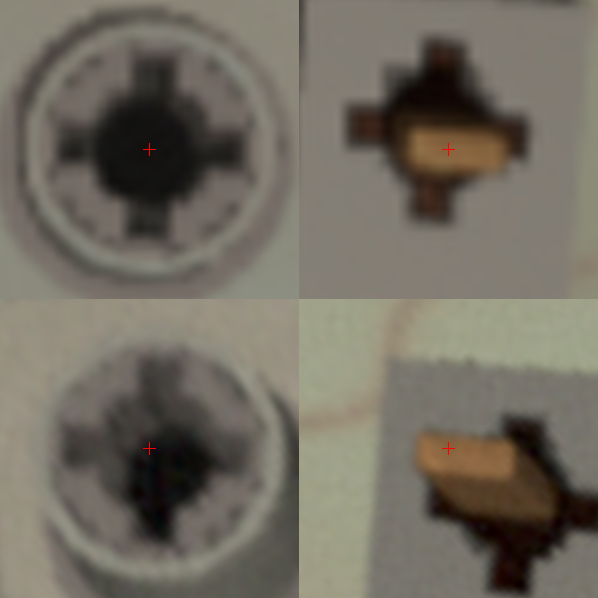

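The crops confirm the choice: in the rectified top view (upper left, column = +x, up = +y) the small white cup is centred near (150,149). Its slots sit at about (153,68), (228,152), (148,220) and (72,146), so its yaw is about -2°. The block's teeth and wooden grip (upper right, grip about (455,148)) give a yaw of about -5°. The scene view agrees to within 2–3 mm.

```bash
python3 -m inch '[[0,0,1.93,16,-43,0,1],[0,0,1.93,16,-43,0,1],[0,0,1.93,16,-43,0,1],[0,0,1.93,16,-43,0,1],[0,0,1.93,16,-43,0,1],[0,0,1.93,16,-43,0,1],[0,0,1.93,16,-43,0,1],[0,0,1.93,16,-43,0,1],[0,0,1.93,16,-43,0,1],[0,0,1.93,16,-43,0,1]]'
```

```text
t: 2.1
eef_pos: [416.8, 138.2, 215.0]
tcp_rot: [3.141, -0.0, 1.486]
ft_force: [0.8, 0.0, -0.0]
opening: 1.001
```

```bash
python3 -m inch '[[0,0,0,16,-43,-5,1],[0,0,0,16,-43,-5,1],[0,0,0,16,-43,-5,1],[0,0,0,16,-43,-5,1],[0,0,0,16,-43,-10,1],[0,0,0,16,-43,-10,1],[0,0,0,16,-43,-10,1],[0,0,0,6,-15,-10,1],[0,0,0,0,0,0,1],[0,0,0,0,0,0,1]]'
python3 - <<'E'
from h import *
s=state();print(s['t'],s['eef_pos'],np.degrees(s['tcp_rot']),s['joints'])
d=np.load('top.npz');
im=viewer.read_camera("top")
# 4-fold fit of slots (cup) in top view, several centres/radii
for c in("top",):
  for cen,z,n in(((483,227.5),90,'cup'),((483,227.5),80,'cup')):
    g=cv2.cvtColor(rect(im,cen,z,50,4),cv2.COLOR_RGB2GRAY).astype(float)
    k=(g.shape[0]-1)/2
    best=None;th=np.radians(np.arange(0,360,.5));r=np.arange(21.5,30.5,.5)
    res=[]
    for dx in np.arange(-4,4.1,.5):
      for dy in np.arange(-4,4.1,.5):
        X=k+4*(dx+r[:,None]*np.cos(th));Y=k-4*(dy+r[:,None]*np.sin(th))
        f=cv2.remap(g.astype(np.float32),X.astype(np.float32),Y.astype(np.float32),1).mean(0)
        F=np.fft.rfft(f);res.append((abs(F[4])-abs(F[1])-abs(F[2]),dx,dy,np.degrees(np.angle(-F[4]))/-4))
    print(z,[np.round(x,2) for x in sorted(res,key=lambda x:-x[0])[:4]])
E
```

```text
t: 3.1
eef_pos: [533.9, -175.2, 154.5]
tcp_rot: [-3.141, -0.001, 1.485]
ft_force: [-0.0, 0.6, 0.3]
opening: 1.004
3.1 [ 533.93808777 -175.22902772  154.45933717] [-1.79937840e+02 -3.87172300e-02  8.50633449e+01] [-4.34775652e-01  4.72251509e-01  1.78197027e+00  3.40757538e-04
  8.88621371e-01 -1.91962647e+00]
90 [array([ 1.266425e+04,  1.000000e+00,  0.000000e+00, -2.460000e+00]), array([ 1.217283e+04,  1.500000e+00,  0.000000e+00, -2.460000e+00]), array([ 1.212109e+04,  1.000000e+00, -5.000000e-01, -2.470000e+00]), array([ 1.205109e+04,  5.000000e-01,  0.000000e+00, -2.450000e+00])]
80 [array([ 1.266136e+04,  2.000000e+00,  1.500000e+00, -2.460000e+00]), array([ 1.210542e+04,  2.500000e+00,  1.500000e+00, -2.460000e+00]), array([ 1.204979e+04,  2.000000e+00,  2.000000e+00, -2.450000e+00]), array([ 1.204496e+04,  1.500000e+00,  1.500000e+00, -2.460000e+00])]
```

```bash
python3 -m inch '[[0,0,0,5.6,-11.3,0,0.3],[0,0,0,0,0,-30,0.3],[0,0,0,0,0,-30,0.3],[0,0,0,0,0,-30,0.3],[0,0,0,0,0,-12,0.3],[0,0,0,0,0,-9,0.3],[0,0,0,0,0,0,0.3],[0,0,0,0,0,0,-1],[0,0,0,0,0,0,-1],[0,0,0,0,0,0,-1]]'
python3 -m inch '[[0,0,0,0,0,0,-1],[0,0,0,0,0,0,-1],[0,0,0,0,0,0,-1],[0,0,0,0,0,0,-1]]'
```

```text
t: 4.15
eef_pos: [540.4, -187.5, 44.5]
tcp_rot: [3.14, 0.0, 1.485]
ft_force: [0.5, -0.0, 0.1]
opening: 0.459
t: 4.55
eef_pos: [540.1, -187.3, 43.7]
tcp_rot: [3.142, -0.0, 1.485]
ft_force: [-0.0, -0.3, 0.7]
opening: 0.144
```

```bash
python3 -m inch '[[0,0,0,0,0,5,-1],[0,0,0,0,0,10,-1],[0,0,0,0,0,15,-1],[0,0,0,0,0,20,-1],[0,0,0,0,0,30,-1],[0,0,0,0,0,30,-1],[0,0,0.8,-3,30,0,-1],[0,0,0.8,-4,32,0,-1],[0,0,0.9,-5,35,0,-1],[0,0,0,-5,35,0,-1]]'
python3 -m inch '[[0,0,0,-5,37,0,-1],[0,0,0,-5,37,0,-1],[0,0,0,-5,37,0,-1],[0,0,0,-5,37,0,-1],[0,0,0,-5,37,0,-1],[0,0,0,-5,37,0,-1],[0,0,0,-5,37,0,-1],[0,0,0,-4,20,0,-1],[0,0,0,0,0,0,-1],[0,0,0,0,0,0,-1]]'
python3 - <<'E'
from h import *
s=state();print(s['t'],s['eef_pos'],np.degrees(s['tcp_rot']),s['ft_force'])
o=[]
for c in("top","scene"):
    im=viewer.read_camera(c);o.append(im["color"]);np.savez(c+'2',**{k:im[k] for k in im})
    a=rect(im,s['eef_pos'],s['eef_pos'][2]-33,60,3.3);b=rect(im,(484,227),90,60,3.3)
    o[-1]=np.hstack([a,b])
cv2.imwrite("pics/r2.png",cv2.resize(np.vstack(o)[:,:,::-1],(598,598)))
E
```

```text
t: 5.55
eef_pos: [522.7, -54.2, 154.6]
tcp_rot: [3.141, 0.0, 1.529]
ft_force: [0.2, 0.2, -0.3]
opening: 0.145
t: 6.55
eef_pos: [483.9, 223.7, 154.1]
tcp_rot: [3.141, -0.0, 1.53]
ft_force: [0.2, 1.4, -0.6]
opening: 0.149
6.55 [483.92348257 223.67501418 154.13168224] [ 1.79977474e+02 -3.66863075e-03  8.76393256e+01] [ 0.21914382  1.44401306 -0.57763982]
```

View pics/r2.png

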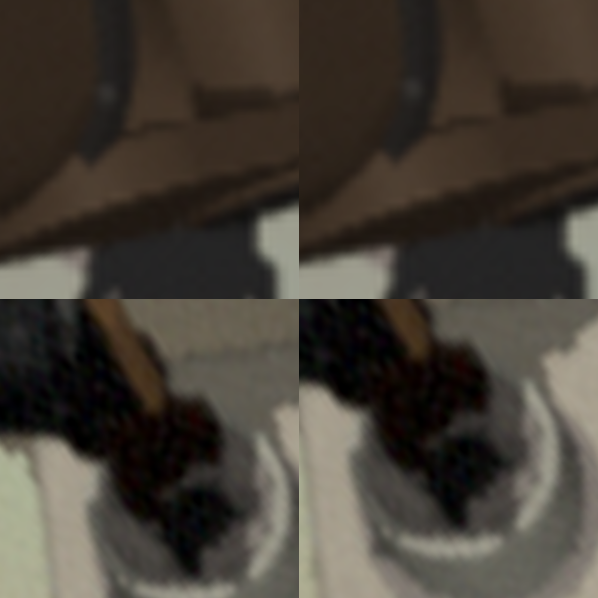

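The scene view (lower half) shows the block held upright above the cup; the arm hides the cup from the top camera. Using offsets relative to each camera, I aim for TCP (485,226) and descend in small steps while watching the force.

```bash
python3 -m inch '[[0,0,0,1.1,2.3,-9,-1],[0,0,0,0,0,-9,-1],[0,0,0,0,0,-7,-1],[0,0,0,0,0,-2,-1],[0,0,0,0,0,-2,-1],[0,0,0,0,0,-2,-1],[0,0,0,0,0,0,-1],[0,0,0,0,0,0,-1]]'
python3 -c "
from h import *
s=state();print(s['eef_pos'],s['ft_force'],s['moment'],np.degrees(s['tcp_rot']))"
```

```text
t: 7.45
eef_pos: [485.2, 226.1, 122.8]
tcp_rot: [3.141, -0.0, 1.529]
ft_force: [0.2, 1.0, -0.6]
opening: 0.145
[485.20773148 226.06370403 122.80215036] [ 0.21366094  0.95367616 -0.64868337] [0.05784119 0.03014763 0.05108849] [ 1.79982165e+02 -1.17136072e-02  8.75816081e+01]
```

No contact yet, with the underside at about 89 mm. I continue in small steps.

```bash
python3 -m inch '[[0,0,0,0,0,-1.5,-1],[0,0,0,0,0,-1.5,-1],[0,0,0,0,0,0,-1]]'
python3 -m inch '[[0,0,0,0,0,-1,-1],[0,0,0,0,0,-1,-1],[0,0,0,0,0,0,-1]]'
python3 -c "
from h import *
s=state();print(s['eef_pos'],s['ft_force'],s['moment'],np.degrees(s['tcp_rot']))"
```

```text
t: 7.75
eef_pos: [485.1, 226.0, 119.5]
tcp_rot: [-3.141, -0.0, 1.529]
ft_force: [-0.2, 0.2, -1.3]
opening: 0.145
t: 8.05
eef_pos: [485.1, 226.0, 117.5]
tcp_rot: [-3.141, -0.0, 1.529]
ft_force: [0.6, 0.1, -1.0]
opening: 0.146
[485.06795612 225.97726269 117.52292252] [ 0.57282119  0.11749813 -0.98791272] [ 0.04665574 -0.00976065 -0.00133544] [-1.79987901e+02 -8.70523627e-06  8.75783109e+01]
```

```bash
python3 -m inch '[[0,0,0,0,0,-1.5,-1],[0,0,0,0,0,-1.5,-1],[0,0,0,0,0,0,-1]]'
python3 -m inch '[[0,0,0,0,0,-1,-1],[0,0,0,0,0,-1,-1],[0,0,0,0,0,-1,-1],[0,0,0,0,0,0,-1]]'
python3 -m inch '[[0,0,0,0,0,-1,-1],[0,0,0,0,0,-1,-1],[0,0,0,0,0,0,-1]]'
python3 -c "
from h import *
s=state();print(s['eef_pos'],s['ft_force'],s['moment'],np.degrees(s['tcp_rot']))"
```

```text
t: 8.35
eef_pos: [485.1, 226.0, 114.4]
tcp_rot: [-3.141, 0.0, 1.528]
ft_force: [-0.1, 0.4, -1.3]
opening: 0.145
t: 8.75
eef_pos: [485.2, 226.0, 111.7]
tcp_rot: [3.142, -0.0, 1.528]
ft_force: [-0.2, -0.9, -0.6]
opening: 0.143
t: 9.05
eef_pos: [485.2, 226.0, 109.8]
tcp_rot: [3.141, -0.0, 1.528]
ft_force: [-0.3, -1.3, 4.5]
opening: 0.146
[485.18360173 225.99118384 109.75338638] [-0.31734835 -1.27813116  4.48204974] [-0.04298371  0.24430281 -0.03537667] [ 1.79987914e+02 -8.87644468e-03  8.75752855e+01]
```

Plate contact came near TCP z 111. Fully home should be near 103, with about 11 N upward, then a sharp rise.

```bash
for i in 1; do python3 -m inch '[[0,0,0,0,0,-1,-1],[0,0,0,0,0,-1,-1],[0,0,0,0,0,0,-1]]'
python3 -m inch '[[0,0,0,0,0,-1,-1],[0,0,0,0,0,-1,-1],[0,0,0,0,0,0,-1]]'
python3 -m inch '[[0,0,0,0,0,-1,-1],[0,0,0,0,0,0,-1]]'; done
```

```text
t: 9.35
eef_pos: [485.2, 226.0, 107.8]
tcp_rot: [3.141, -0.0, 1.529]
ft_force: [-1.8, -0.7, 6.1]
opening: 0.146
t: 9.65
eef_pos: [485.2, 226.0, 105.9]
tcp_rot: [3.141, -0.0, 1.528]
ft_force: [-2.4, -0.6, 9.2]
opening: 0.142
t: 9.85
eef_pos: [485.2, 226.0, 105.0]
tcp_rot: [3.141, -0.0, 1.529]
ft_force: [-2.0, -0.9, 9.0]
opening: 0.143
```

```bash
python3 -m inch '[[0,0,0,0,0,-1,-1],[0,0,0,0,0,0,-1]]'
python3 -m inch '[[0,0,0,0,0,-1,-1],[0,0,0,0,0,0,-1]]'
```

```text
t: 10.05
eef_pos: [485.2, 226.0, 104.1]
tcp_rot: [3.141, -0.0, 1.529]
ft_force: [-2.6, -1.1, 10.5]
opening: 0.142
t: 10.25
eef_pos: [485.2, 226.0, 103.6]
tcp_rot: [3.141, -0.0, 1.529]
ft_force: [-4.0, -1.8, 15.3]
opening: 0.145
```

```bash
python3 -m inch '[[0,0,0,-0.5,0,0,-1],[0,0,0,0,0,-0.5,-1],[0,0,0,0,0,0,-1]]'
python3 -m inch '[[0,0,0,0,0,-0.5,-1],[0,0,0,0,0,0,-1],[0,0,0,0,0,0,-1],[0,0,0,0,0,0,-1]]'
python3 - <<'E'
from h import *
s=state();print(s['eef_pos'],s['ft_force'],s['moment'],np.degrees(s['tcp_rot']))
im=viewer.read_camera("scene")
cv2.imwrite("pics/r3.png",cv2.resize(im["color"][110:210,260:400,::-1],(784,560),interpolation=cv2.INTER_CUBIC))
E
```

```text
t: 10.55
eef_pos: [485.2, 226.0, 103.6]
tcp_rot: [3.14, -0.001, 1.529]
ft_force: [-3.8, -1.6, 20.1]
opening: 0.143
t: 10.95
eef_pos: [485.2, 226.0, 103.5]
tcp_rot: [3.139, -0.001, 1.529]
ft_force: [-5.2, -2.7, 25.5]
opening: 0.144
[485.21356407 226.04444642 103.51443416] [-5.17165861 -2.7297275  25.48741935] [-5.93562513e-01  1.12575540e+00 -3.44503722e-04] [ 1.79866246e+02 -3.91426697e-02  8.75841299e+01]
```

View pics/r3.png

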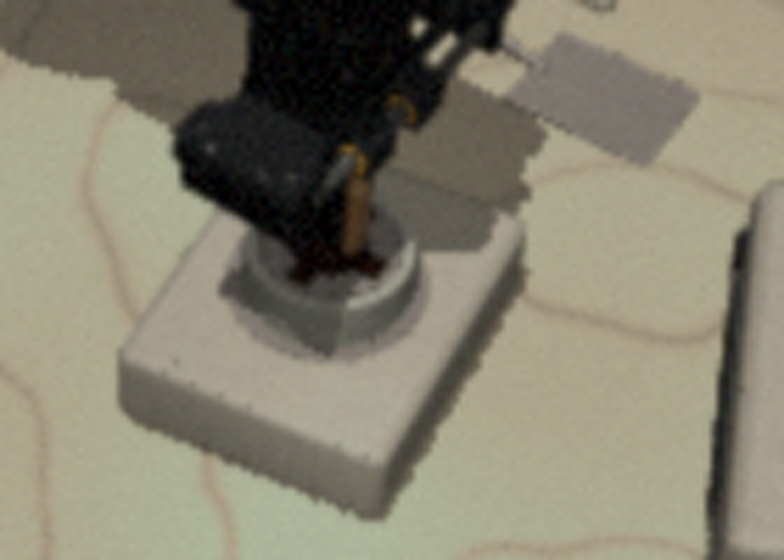

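The block sits in the cup at image (335,260) with its teeth in the slots and the rim nearly flush, still gripped. Force rose from 10 to 25 N with almost no travel, so it is on the stop. I'll hold briefly to check it is steady.

```bash
python3 -m inch '[[0,0,0,0,0,0,-1],[0,0,0,0,0,0,-1],[0,0,0,0,0,0,-1],[0,0,0,0,0,0,-1],[0,0,0,0,0,0,-1],[0,0,0,0,0,0,-1],[0,0,0,0,0,0,-1],[0,0,0,0,0,0,-1]]' && python3 -c "
from cell import ticket,state
s=state();print(s['eef_pos'],s['ft_force'])
if s['ft_force'][2]>18 and s['eef_pos'][2]<103.9: print(ticket.job_done())"
```

```text
t: 11.8
eef_pos: [485.2, 226.0, 103.5]
tcp_rot: [3.139, -0.001, 1.529]
ft_force: [-4.1, -3.5, 26.0]
opening: 0.144
[485.21188861 226.03301186 103.48137152] [-4.11192359 -3.45361832 25.97080212]
the job is handed in; nothing more can be done
None
```

The block is in the small white shaver's cup, pressed fully home, and the arm is still gripping it and pushing down. I handed the job in at about 11.8 s. I lifted the block by its grip, turned it about 2.5° to match the cup's slots (about -2.5°) and lowered it straight in without jamming.

**Pressed home:** The plate touched at a TCP height of about 111 mm and the block stopped at 103.5 mm, where its underside is about 70 mm up, as expected. The upward force then rose from about 10 N to 26 N with almost no further movement. It held steady for 0.8 s, with the grip opening still at the grip's thickness. The picture taken just before that hold showed the teeth in the slots.

**Did not fully agree:**
- The two cameras differed by 2–3 mm, so I took values in between and relied on the force readings.
- A side force of about 5 N remained on the block. A 0.5 mm shift to relieve it did not move the tool.
- The arm hid the seated block from the top camera, so only the scene camera confirmed it visually.
- I did not check the cupcake, bowl, jar and spatula again at the end, but the path kept clear of them.

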